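Find and release the latched key on the switch box

ROBOT

A 7-joint arm with a two-finger parallel gripper is mounted at the origin on the work surface. World frame = base frame: x ahead of the robot, y to its left, z up, the work surface at z = 0. Lengths are in mm, angles in degrees, forces in N, time in s.
With the tool pointing down it reaches from about 425 to 925 mm from the base axis. Payload 6.8 kg.
Tool frame: the origin (TCP) lies at the very end of the fingers, on their centre line; the grasp point (between the pads) lies 19 mm behind it (hold_point_z is the distance from the TCP to the grasp point, in mm); x points along the fingers, y is the direction in which the jaws open and shut, and the axes are right-handed (so a half turn about x gives the same grasp; the last joint's range is limited). The gripper opens to 88 mm and grips with 3 to 60 N. Pads are 20 mm wide; open, the fingers measure 115 mm over their backs; the gripper's body (75 mm by 178 mm) begins 61 mm behind the grasp point.
Start: joints at [63.822, 27.33, 1.283, 89.118, -0.659, 63.558, -4.761], TCP at [230.705, -634.368, 222.664] pointing down, gripper open.
Joint ranges: [-169.35, 169.35], [-19.33, 120.38], [-80.79, 83.38], [13.8, 139.57], [-78.32, 258.32], [9.67, 109.79], [-169.56, 169.56]. Speed limits (degrees/s): [136.94, 136.94, 180, 180, 180, 180, 180].

INTERFACE

Orientations are given as [roll, pitch, yaw] about the fixed x, y, z axes, in that order (R = Rz(yaw) Ry(pitch) Rx(roll)).
In Python, from station import * gives the robot as it stands.
- The arm moves only by the tool play_rows, never from a script. Its argument "commands" is a list of rows, each a list of 3 entries, a list of its own where there are three numbers: the gripper command: -1 is fully open, 1 is shut, values between are in proportion, then the shift along the tool's x, y, z in m, then the turn about the tool's x in degrees. A call has 1 to 8 rows; each row is the pose to reach, as a shift and turn from the pose commanded when the call began, along the tool's axes at that moment; what a row does not reach only later rows make up. A row lasts 1/12 s, in which the tool goes at most 41.7 mm and 7.16 degrees, less where a joint would pass 70% of its speed; a pose out of reach is approached as far as the arm can. A call with a gripper value outside its range is refused whole. The fingers move at their own pace and stop on an object; "squeeze" is the grip in N (left out, the last holds). Time passes only in rows, so rows that repeat a pose let the fingers close. It gives the time, the measured TCP pose, the force and the opening at its end, in the units of the state.
- get_obs(): the state, without advancing time (a new reading comes with each control period).
- snapshot(name): name is "scene" or "top" or "wrist"; returns the picture (480x640x3 uint8, red, green, blue); there is no depth.
- camera_model(name): a dict with "fx", "fy", "cx", "cy" (pixels), "world_to_cam" (4x4, takes a point from world to camera coordinates); the wrist camera has in their place "T_tool_cam" (4x4, takes a point from camera to tool coordinates, whose origin is the TCP and whose axes are the tool frame's). Camera axes: x right, y down, z forward; pixel columns grow to the right and rows downward; lengths in mm; the calibration is good to about 2 mm. The wrist camera is an equidistant fisheye: a pixel r from the principal point sees the ray r / f radians off the axis. A picture is of the moment at which its call begins: read the wrist's pose just before it. camera_model takes no time and is no camera call.
- close_job(): hands the job in, once; it reports no verdict.
The state is a dict: "time": time; "q": joint angles; "dq": joint speeds; "joint_efforts": joint torques, N m; "tcp_pos": TCP position; "tcp_rot": TCP orientation; "ft_force": force on the tool from outside, world axes, zero at the start; "moment": the same for the moment, N m; "width": finger opening in mm.
Only numpy, scipy, OpenCV 4.12 (cv2) and the standard library are available. Lean on these libraries where they do the work, as an engineer would, in place of code of your own. Each camera call takes 0.05 s, during which the arm holds its last target.

TASK

One of the four identical keys on the bench switch box is still latched down. With a closed fingertip tap all four lightly, one after another, starting at the key next to the rotary knob, to feel which one it is; then press that key fully down and let go, so that it springs up and all four keys stand up. Do not press down any key that is not latched, and leave everything else where it is: nothing is to be picked up.

Things in the scene. Friction and masses are not known exactly. Their poses are not given: they have to be found in the camera images.
- switch_box: dark steel bench switch box fixed to the table, 200 x 400 x 60 mm (x, y, z), deck flat; origin at the centre of its underside, z up. Four identical white square keys stand in a row at x = -20 mm, y = +90, +30, -30, -90 mm (keys 1 to 4). In line with them at y = +158 mm, beside key 1, is a black rotary knob 32 mm across, 22 mm high; two flush round outlets at the other end. Its yaw varies up to 30 degrees either way.
- cap_1: key cap of the first key, next to the rotary knob: flat white square, 36 x 36 mm; origin at the centre of its top face, axes as the box. The face stands 14 mm above the deck when the key is up, 10 mm when latched, 5 mm when fully down.
- cap_2: key cap of the second key from the knob: flat white square, 36 x 36 mm; origin at the centre of its top face, axes as the box. The face stands 14 mm above the deck when the key is up, 10 mm when latched, 5 mm when fully down.
- cap_3: key cap of the third key from the knob: flat white square, 36 x 36 mm; origin at the centre of its top face, axes as the box. The face stands 14 mm above the deck when the key is up, 10 mm when latched, 5 mm when fully down.
- cap_4: key cap of the last key, farthest from the knob: flat white square, 36 x 36 mm; origin at the centre of its top face, axes as the box. The face stands 14 mm above the deck when the key is up, 10 mm when latched, 5 mm when fully down.
- key_1 (a joint): depth of the first key, next to the rotary knob, in m: 0 up, 0.004 latched (exactly one starts so, it varies which), 0.009 fully down. Its spring pushes up with 1.5 N at 0, 3.5 N at 0.004, 6 N at 0.009: a free key gives to a light touch, the latched one does not move under 3.5 N. The latch lets go once pressed beyond 0.0075, and the key then rises when let go.
- key_2 (a joint): depth of the second key from the knob, in m: 0 up, 0.004 latched (exactly one starts so, it varies which), 0.009 fully down. Its spring pushes up with 1.5 N at 0, 3.5 N at 0.004, 6 N at 0.009: a free key gives to a light touch, the latched one does not move under 3.5 N. The latch lets go once pressed beyond 0.0075, and the key then rises when let go.
- key_3 (a joint): depth of the third key from the knob, in m: 0 up, 0.004 latched (exactly one starts so, it varies which), 0.009 fully down. Its spring pushes up with 1.5 N at 0, 3.5 N at 0.004, 6 N at 0.009: a free key gives to a light touch, the latched one does not move under 3.5 N. The latch lets go once pressed beyond 0.0075, and the key then rises when let go.
- key_4 (a joint): depth of the last key, farthest from the knob, in m: 0 up, 0.004 latched (exactly one starts so, it varies which), 0.009 fully down. Its spring pushes up with 1.5 N at 0, 3.5 N at 0.004, 6 N at 0.009: a free key gives to a light touch, the latched one does not move under 3.5 N. The latch lets go once pressed beyond 0.0075, and the key then rises when let go.
- plug_a: blue plug, 30 mm diameter, 53 mm tall, standing on the box behind the keys; origin at the centre of its underside; leave it alone
- plug_b: a second blue plug like plug_a, also standing on the box behind the keys; origin at the centre of its underside; leave it alone
- coupler: round aluminium coupler, 36 mm diameter, 50 mm tall, standing on the table in front of the box; origin at the centre of its underside; leave it alone
- screwdriver: black screwdriver, 170 mm long, lying on the table in front of the box; origin at the centre of its underside; leave it alone
- tape: black roll of tape, 100 mm diameter, 48 mm tall, lying on the table to the robot's left; origin at the centre of its underside; leave it alone
- carton: small cardboard carton, 110 x 80 x 60 mm, on the table to the robot's right; origin at the centre of its underside; leave it alone
- clamp: aluminium clamp, 50 x 60 x 40 mm, on the table to the left; origin at the centre of its underside; leave it alone

How it is judged:
By the outcome, as a careful person would: the job done as asked, in the order asked, and still so for the second after the job is handed in, with the robot touching nothing.
It also fails if it takes over 48 s, if anything falls off the work surface, if the arm or the gripper's body presses on something with over 40 N, if the wrist force passes 120 N, or if a joint passes its speed limit or range.

## Working session

There is one attempt and no reset: what is moved stays moved. The work goes in short steps, Python scripts to look and compute and a tool call to move; the robot and the scene stay as the last step left them, time stands still between calls to the robot, and variables do not carry over. Pictures are saved under pics/ and viewed, and the job is handed in when it is done.

Besides the shell and the picture viewer there is one more tool, called after "Request:" as a command line: name --argument value ..., lists and objects as JSON in quotes. play_rows: Moves the arm, as the interface text tells. Its arguments: {"type":"object","properties":{"commands":{"type":"array","items":{"type":"array"}},"squeeze":{"type":"number"}},"required":["commands"]}

```bash
mkdir -p pics
python3 - <<'E'
from station import *
import cv2
o=get_obs();print(o)
for n in("scene","top"):
    cv2.imwrite(f"pics/{n}0.png",snapshot(n)[:,:,::-1]);print(n,camera_model(n))
E
```

```text
{'time': 0.0, 'q': array([63.8202157 , 27.37588313,  1.27969014, 89.17673265, -0.65966465,
       63.55723203, -4.76141242]), 'dq': array([-0.06792971,  0.06723606,  0.02956298, -0.00722247,  0.00780931,
        0.0958801 , -0.00508577]), 'joint_efforts': array([ 6.97778596e-04, -5.82853138e+01,  1.53532114e+00, -2.72600770e+01,
       -5.41935163e-02,  1.68451580e-02,  1.57915888e-04]), 'tcp_pos': array([ 230.50106372, -633.79607659,  221.69222984]), 'tcp_rot': array([-86.20268823,  89.89748249, 113.78445123]), 'ft_force': array([ 0.76941354, -0.98189424,  0.4062778 ]), 'moment': array([-0.01587254,  0.02695251, -0.01294108]), 'width': 87.73450752282702}
scene {'fx': 494.1488054133871, 'fy': 494.1488054133871, 'cx': 322.2384644997509, 'cy': 229.68524843914344, 'world_to_cam': array([[ 6.60297062e-01,  7.50935166e-01,  1.02062450e-02,
        -3.36616714e+02],
       [ 4.29292395e-01, -3.66256047e-01, -8.25569227e-01,
        -1.68654492e+02],
       [-6.16210865e-01,  5.49502398e-01, -5.64208547e-01,
         1.66203015e+03],
       [ 0.00000000e+00,  0.00000000e+00,  0.00000000e+00,
         1.00000000e+00]])}
top {'fx': 459.4582240297878, 'fy': 459.4582240297878, 'cx': 316.46338441025057, 'cy': 240.6221856794727, 'world_to_cam': array([[-1.67841518e-02, -9.99804270e-01, -1.04744509e-02,
        -2.18104931e+00],
       [-9.84604484e-01,  1.83501291e-02, -1.73831192e-01,
         5.75382740e+02],
       [ 1.73989376e-01,  7.39558218e-03, -9.84719758e-01,
         1.05709052e+03],
       [ 0.00000000e+00,  0.00000000e+00,  0.00000000e+00,
         1.00000000e+00]])}
```

View pics/scene0.png

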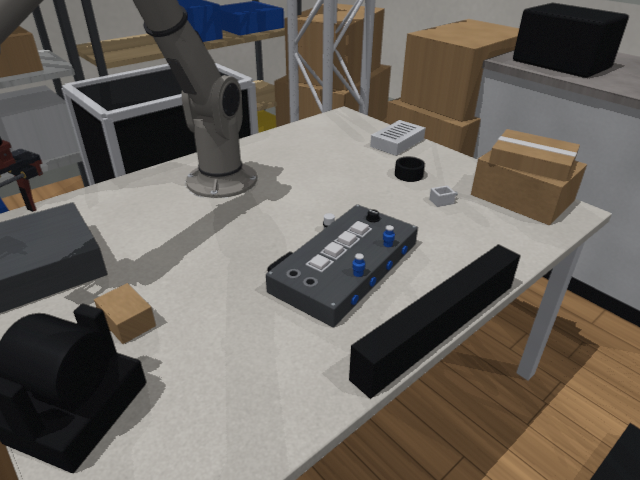

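View pics/top0.png

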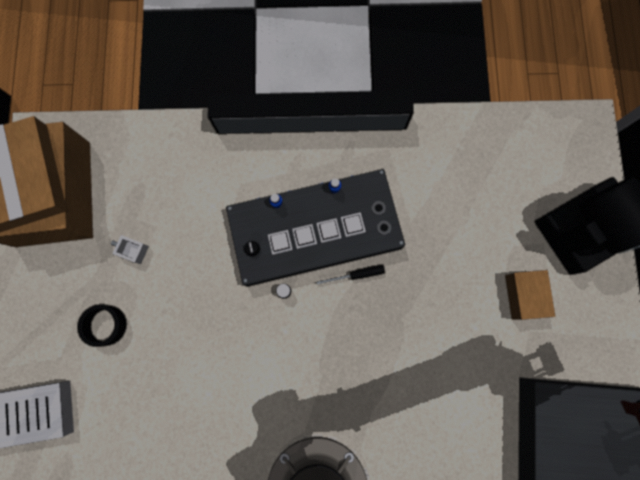

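The top view shows the box centred near (315,228), with the knob at (252,248), key 1 at (280,242) and key 4 at (352,223). I'll enlarge it to read the caps more closely.

Run:
```python
import cv2
a=cv2.imread("pics/top0.png")[160:300,215:415]
cv2.imwrite("pics/top0c.png",cv2.resize(a,None,fx=4,fy=4,interpolation=cv2.INTER_CUBIC))
a=cv2.imread("pics/scene0.png")[195:325,260:430]
cv2.imwrite("pics/scene0c.png",cv2.resize(a,None,fx=4.5,fy=4.5,interpolation=cv2.INTER_CUBIC))
```

```text
(no output)
```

View pics/top0c.png

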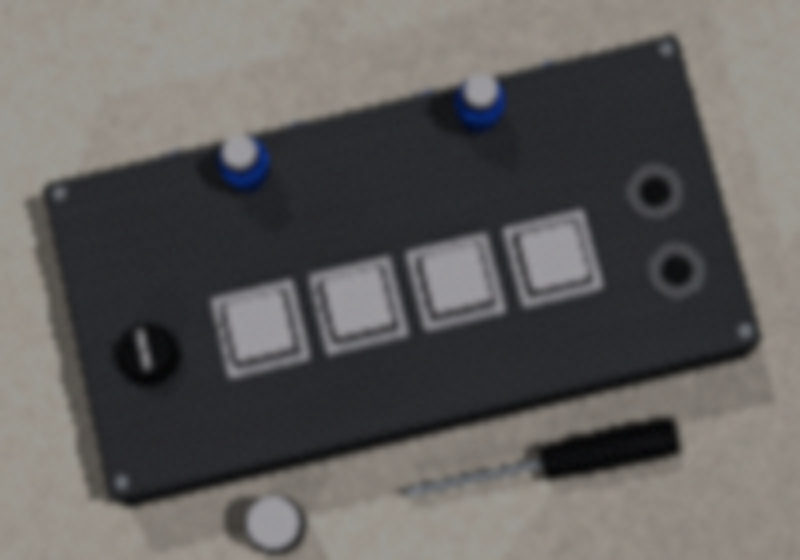

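View pics/scene0c.png

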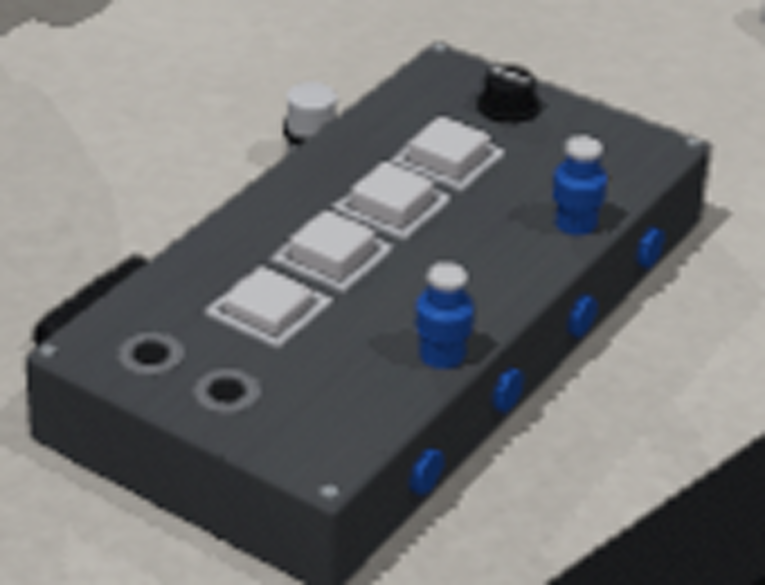

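```bash
cat > h.py <<'E'
from station import *
import cv2,numpy as np
from scipy.spatial.transform import Rotation as Ro
from scipy.optimize import least_squares
def proj(n,P):
    c=camera_model(n);M=c["world_to_cam"];p=np.atleast_2d(P)@M[:3,:3].T+M[:3,3]
    return p[:,:2]/p[:,2:]*[c["fx"],c["fy"]]+[c["cx"],c["cy"]]
KY=[90,30,-30,-90]
def b2w(p,L):
    x,y,t=p[:3];c,s=np.cos(t),np.sin(t);L=np.atleast_2d(np.array(L,float))
    return np.c_[x+c*L[:,0]-s*L[:,1],y+s*L[:,0]+c*L[:,1],L[:,2]]
def st():
    o=get_obs();R=Ro.from_euler("xyz",o["tcp_rot"],degrees=True).as_matrix();return o,R
E
python3 - <<'E'
from h import *
q=lambda u,o,k:(np.array(u,float)+.5)/k-.5+o
T=q([[261,328],[360,305],[457,282],[553.5,258]],[215,160],4)
S=q([[60,193],[668,48],[744,331],[122,483]],[215,160],4)
# scene screws: crop; bezel centres
SS=q([[440,47],[692,142],[330,491],[48,350]],[260,195],4.5)
bz=q([[447,154],[390,199],[332,249],[268,304]],[260,195],4.5)
def res(p,parts):
    a,b=p[3],p[4]
    r=[]
    if 't' in parts:
        r+=[proj("top",b2w(p,[[-20,y,60] for y in KY]))-T, proj("top",b2w(p,[[a,b,60],[a,-b,60],[-a,-b,60],[-a,b,60]]))-S]
    if 's' in parts:
        r+=[proj("scene",b2w(p,[[-a,b,60],[a,b,60],[a,-b,60],[-a,-b,60]]))-SS]
    return np.concatenate(r).ravel()
for parts in('t','s','ts'):
    s=least_squares(res,[560,0,.2,90,190],args=(parts,));p=s.x
    print(parts,p[:2],np.degrees(p[2]),p[3:]);print(s.fun.round(1))
    print(b2w(p,[[-20,y,74] for y in KY]).round(1))
o,R=st();print(R.round(3))
E
```

```text
t [611.81931347  -8.61904926] 12.690976614316357 [ 90.37286252 190.1630943 ]
[ 0.1  0.1 -0.2 -0.  -0.1 -0.1 -0.   0.  -0.  -0.  -0.3  0.2  0.5  0.1
  0.1 -0.1]
[[ 572.5   74.8   74. ]
 [ 585.7   16.3   74. ]
 [ 598.9  -42.3   74. ]
 [ 612.1 -100.8   74. ]]
s [609.32930312  -5.82485956] 12.665298340479191 [ 89.98790409 189.7312799 ]
[-0.1  0.1  0.1 -0.1 -0.1  0.   0.1  0. ]
[[570.1  77.6  74. ]
 [583.2  19.1  74. ]
 [596.4 -39.5  74. ]
 [609.5 -98.   74. ]]
ts [611.4396275   -8.15913601] 12.67688893119272 [ 90.07797724 189.67676344]
[-0.1  0.2 -0.4  0.1 -0.3  0.  -0.2  0.2  0.   0.2 -0.6  0.5  0.   0.2
  0.1 -0.2 -0.2  0.6  0.2  0.6 -0.1  1.  -0.2  0.8]
[[ 572.2   75.3   74. ]
 [ 585.3   16.7   74. ]
 [ 598.5  -41.8   74. ]
 [ 611.7 -100.4   74. ]]
[[-0.001  0.342 -0.94 ]
 [ 0.001 -0.94  -0.342]
 [-1.    -0.002  0.   ]]
```

Request:
play_rows --commands '[[1, [0.003, -0.028, -0.028], 1], [1, [0.006, -0.056, -0.056], 2], [1, [0.009, -0.084, -0.084], 3], [1, [0.012, -0.112, -0.112], 4], [1, [0.015, -0.14, -0.14], 5], [1, [0.018, -0.168, -0.168], 6], [1, [0.021, -0.196, -0.196], 7], [1, [0.024, -0.224, -0.224], 7.3]]' --squeeze 10

```text
time: 0.77
tcp_pos: [364.9, -345.3, 198.4]
tcp_rot: [-27.0, 90.0, 165.6]
ft_force: [0.9, 0.6, 0.0]
width: 37.9
```

```bash
cat > go.py <<'E'
from h import *
import sys
o,R=st();print(o['time'],o['tcp_pos'].round(2),o['ft_force'].round(2),o['width'],'yaw y',np.degrees(np.arctan2(R[1,1],R[0,1])).round(2))
if len(sys.argv)>3: print((R.T@(np.array(list(map(float,sys.argv[1:4])))-o['tcp_pos'])).round(2))
E
python3 go.py 571.3 76.2 140
```

```text
0.7667 [ 364.85 -345.35  198.38] [0.89 0.61 0.03] 37.87812209232759 yaw y -77.38
[  58.35 -366.23 -293.6 ]
```

Request:
play_rows --commands '[[1, [0.003, -0.031, -0.025], 0], [1, [0.006, -0.062, -0.05], 0], [1, [0.01, -0.093, -0.075], 0], [1, [0.015, -0.124, -0.1], 0], [1, [0.02, -0.155, -0.125], 0], [1, [0.025, -0.186, -0.15], 0], [1, [0.03, -0.217, -0.175], 0], [1, [0.035, -0.248, -0.2], 0]]'

```text
time: 1.43
tcp_pos: [505.6, -59.7, 163.3]
tcp_rot: [12.6, 90.0, -154.7]
ft_force: [1.4, -1.4, -0.2]
width: 0.2
```

Request:
play_rows --commands '[[1, [0.0, 0, 0], 0], [1, [0, 0, 0], 0], [1, [0, 0, 0], 0]]'

```text
time: 1.68
tcp_pos: [504.8, -62.0, 163.3]
tcp_rot: [7.8, 89.9, -159.5]
ft_force: [-0.4, 0.1, -0.6]
width: 0.2
```

```bash
python3 go.py 571.3 76.2 140
```

```text
1.6833 [504.75 -62.05 163.29] [-0.42  0.15 -0.63] 0.2327310923642327 yaw y -77.32
[  23.14 -120.26  -95.31]
```

Request:
play_rows --commands '[[1, [0.006, -0.03, -0.024], 0], [1, [0.012, -0.06, -0.048], 0], [1, [0.018, -0.09, -0.072], 0], [1, [0.023, -0.12, -0.095], 0], [1, [0.023, -0.12, -0.095], 0], [1, [0.023, -0.12, -0.095], 0], [1, [0.023, -0.12, -0.095], 0]]'

```text
time: 2.27
tcp_pos: [571.2, 73.8, 140.4]
tcp_rot: [47.2, 89.9, -120.3]
ft_force: [0.6, -0.9, -1.0]
width: 0.5
```

```bash
python3 go.py 571.3 76.2 140
python3 - <<'E'
from h import *
cv2.imwrite("pics/w1.png",snapshot("wrist")[:,:,::-1]);c=camera_model("wrist");print({k:(v if np.isscalar(v) else np.round(v,3).tolist()) for k,v in c.items()})
E
```

```text
2.2667 [571.24  73.85 140.43] [ 0.6  -0.87 -1.  ] 0.5043044185432392 yaw y -77.47
[ 0.42 -2.29 -0.57]
{'fx': 371.64829954431775, 'fy': 371.64829954431775, 'cx': 317.1823549673159, 'cy': 240.7830642753194, 'T_tool_cam': [[-0.0, -0.297, 0.955, -161.545], [1.0, 0.0, 0.0, -0.627], [-0.001, 0.955, 0.297, -81.014], [0.0, 0.0, 0.0, 1.0]]}
```

View pics/w1.png

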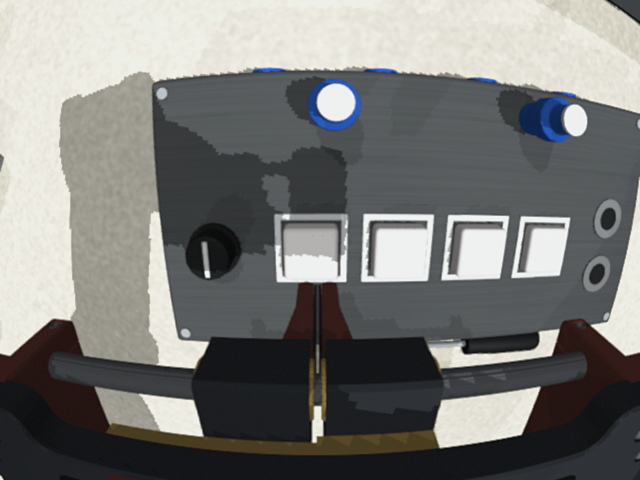

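The wrist view shows the key 1 bezel centred near (311,248) and key 2 near (398,247), with the closed fingertip just below key 1. I'll use this view to refine the position.

Run:
```python
from h import *
o,R=st();c=camera_model("wrist");T=c["T_tool_cam"]
f,cx,cy=c["fx"],c["cx"],c["cy"]
def un(u,v,z):
    d=np.array([u-cx,v-cy]);r=np.hypot(*d);th=r/f
    ray=np.array([*(d/r*np.sin(th)),np.cos(th)])
    w=R@(T[:3,:3]@ray);q=R@T[:3,3]+o['tcp_pos'];return q+w*(z-q[2])/w[2]
bz=[[(275,214),(348,214),(346,282),(276,282)],[(365,213),(434,215),(431,279),(362,281)],[(449,215),(508,217),(503,277),(442,279)],[(522,216),(570,218),(562,274),(513,278)]]
B=np.array([np.mean([un(*p,60) for p in b],0) for b in bz]);print(B.round(1))
print([ un(*p,60).round(1) for p in [(162,94),(184,334)]])
W=b2w([611.44,-8.16,np.radians(12.68)],[[-20,y,74] for y in KY]);print(W.round(1));print(b2w([611.44,-8.16,np.radians(12.68)],[[90,190,60],[-90,190,60]]).round(1))
```

```text
[[570.   77.7  60. ]
 [583.9  18.1  60. ]
 [596.7 -40.5  60. ]
 [610.  -99.8  60. ]]
[array([655.4, 199.6,  60. ]), array([478.1, 161.6,  60. ])]
[[ 572.2   75.3   74. ]
 [ 585.3   16.7   74. ]
 [ 598.5  -41.8   74. ]
 [ 611.7 -100.4   74. ]]
[[657.5 197.   60. ]
 [481.9 157.5  60. ]]
```

Request:
play_rows --commands '[[1, [0.02, -0.003, 0], 0], [1, [0.04, -0.003, 0], 0], [1, [0.055, -0.003, 0], 0], [1, [0.06, -0.003, 0], 0], [1, [0.06, -0.003, 0], 0], [1, [0.06, -0.003, 0], 0], [1, [0.06, -0.003, 0], 0]]'

```text
time: 2.9
tcp_pos: [571.8, 78.7, 81.8]
tcp_rot: [167.2, 89.9, -0.2]
ft_force: [0.8, 0.1, 0.2]
width: 0.3
```

Request:
play_rows --commands '[[1, [0, 0, 0], 0]]'

```text
time: 2.98
tcp_pos: [571.8, 79.1, 81.8]
tcp_rot: [172.3, 89.9, 5.0]
ft_force: [-0.1, -0.2, 0.3]
width: 0.8
```

Request:
play_rows --commands '[[1, [0, 0, 0], 0]]'

```text
time: 3.07
tcp_pos: [571.6, 79.4, 81.6]
tcp_rot: [173.3, 89.9, 5.9]
ft_force: [0.6, -0.9, 0.1]
width: 0.6
```

```bash
python3 go.py 571 76.7 74
```

```text
3.0667 [571.6   79.35  81.59] [ 0.6  -0.93  0.13] 0.6056408956512471 yaw y -77.33
[7.58 2.46 1.18]
```

Request:
play_rows --commands '[[1, [0.003, 0.0025, 0.001], 0], [1, [0.005, 0.0025, 0.001], 0], [1, [0.005, 0.0025, 0.001], 0], [1, [0.005, 0.0025, 0.001], 0], [1, [0.005, 0.0025, 0.001], 0]]'

```text
time: 3.48
tcp_pos: [570.5, 76.8, 75.6]
tcp_rot: [-12.6, 90.0, -179.9]
ft_force: [0.1, 0.9, 0.3]
width: 0.6
```

Request:
play_rows --commands '[[1, [0.001, 0, 0], 0], [1, [0.001, 0, 0], 0], [1, [0.001, 0, 0], 0]]'

```text
time: 3.73
tcp_pos: [570.6, 76.8, 74.6]
tcp_rot: [-14.4, 90.0, 178.3]
ft_force: [0.7, -0.0, 0.1]
width: 0.5
```

Request:
play_rows --commands '[[1, [0.001, 0, 0], 0], [1, [0.001, 0, 0], 0], [1, [0.001, 0, 0], 0]]'

```text
time: 3.98
tcp_pos: [570.6, 76.8, 73.7]
tcp_rot: [-168.7, 90.0, 24.0]
ft_force: [-0.6, -0.1, 1.7]
width: 0.7
```

Force appears at z≈73.7, which is about where a raised key should be. I'll nudge down slightly to confirm.

Request:
play_rows --commands '[[1, [0.001, 0, 0], 0], [1, [0.001, 0, 0], 0], [1, [0.001, 0, 0], 0]]'

```text
time: 4.23
tcp_pos: [570.7, 76.8, 72.7]
tcp_rot: [179.4, 90.0, 12.1]
ft_force: [-0.3, 0.5, 2.4]
width: 1.0
```

Request:
play_rows --commands '[[1, [0.0003, 0, 0], 0], [1, [0.0003, 0, 0], 0]]'

```text
time: 4.4
tcp_pos: [570.7, 76.8, 72.4]
tcp_rot: [-170.6, 90.0, 22.1]
ft_force: [-0.5, 0.6, 1.9]
width: 0.2
```

Key 1 is free: contact at about 74 mm, and it gives softly at about 2 N. Next is key 2, 60 mm along +tool y.

Request:
play_rows --commands '[[1, [-0.008, 0, 0], 0], [1, [-0.01, 0.02, 0], 0], [1, [-0.01, 0.045, 0], 0], [1, [-0.01, 0.06, 0], 0], [1, [-0.01, 0.06, 0], 0], [1, [-0.006, 0.06, 0], 0], [1, [-0.0025, 0.06, 0], 0], [1, [-0.0025, 0.06, 0], 0]]'

```text
time: 5.07
tcp_pos: [583.2, 19.7, 74.2]
tcp_rot: [-46.0, 89.9, 146.8]
ft_force: [-0.7, -0.4, 0.9]
width: 0.6
```

Request:
play_rows --commands '[[1, [0, 0, 0], 0], [1, [0, 0, 0], 0], [1, [0, 0, 0], 0]]'

```text
time: 5.32
tcp_pos: [583.6, 19.0, 74.8]
tcp_rot: [-69.3, 90.0, 123.4]
ft_force: [-0.3, -0.1, 0.5]
width: 0.1
```

Request:
play_rows --commands '[[1, [0.001, 0, 0], 0], [1, [0.001, 0, 0], 0], [1, [0.001, 0, 0], 0]]'

```text
time: 5.57
tcp_pos: [583.8, 18.7, 74.0]
tcp_rot: [-131.1, 90.0, 61.6]
ft_force: [0.1, 0.5, 1.4]
width: 0.2
```

Request:
play_rows --commands '[[1, [0.001, 0, 0], 0], [1, [0.001, 0, 0], 0], [1, [0.001, 0, 0], 0]]'

```text
time: 5.82
tcp_pos: [583.9, 18.6, 73.0]
tcp_rot: [-148.5, 90.0, 44.1]
ft_force: [-0.5, 2.4, 1.7]
width: 0.4
```

Request:
play_rows --commands '[[1, [0.0006, 0, 0], 0], [1, [0.0006, 0, 0], 0], [1, [0.0006, 0, 0], 0]]'

```text
time: 6.07
tcp_pos: [584.0, 18.4, 72.4]
tcp_rot: [-166.0, 90.0, 26.7]
ft_force: [-0.3, 2.1, 1.4]
width: 0.5
```

Key 2 behaves the same way: contact at about 74, and soft at 72.4. Next is key 3.

Request:
play_rows --commands '[[1, [-0.008, 0, 0], 0], [1, [-0.01, 0.02, 0], 0], [1, [-0.01, 0.045, 0], 0], [1, [-0.01, 0.06, 0], 0], [1, [-0.01, 0.06, 0], 0], [1, [-0.008, 0.06, 0], 0], [1, [-0.006, 0.06, 0], 0], [1, [-0.006, 0.06, 0], 0]]'

```text
time: 6.73
tcp_pos: [596.3, -38.8, 77.8]
tcp_rot: [-42.0, 89.9, 150.8]
ft_force: [-0.4, -0.7, -0.4]
width: 0.7
```

Request:
play_rows --commands '[[1, [0, 0, 0], 0], [1, [0, 0, 0], 0], [1, [0.002, 0, 0], 0], [1, [0.003, 0, 0], 0], [1, [0.0035, 0, 0], 0], [1, [0.0035, 0, 0], 0]]'

```text
time: 7.23
tcp_pos: [596.8, -40.2, 74.6]
tcp_rot: [-24.5, 90.0, 168.2]
ft_force: [-0.1, -1.0, 0.5]
width: 0.5
```

Request:
play_rows --commands '[[1, [0.001, 0, 0], 0], [1, [0.001, 0, 0], 0], [1, [0.001, 0, 0], 0]]'

```text
time: 7.48
tcp_pos: [597.0, -40.2, 73.9]
tcp_rot: [-168.5, 90.0, 24.2]
ft_force: [-1.0, 0.1, 1.9]
width: 0.6
```

Request:
play_rows --commands '[[1, [0.001, 0, 0], 0], [1, [0.001, 0, 0], 0], [1, [0.001, 0, 0], 0]]'

```text
time: 7.73
tcp_pos: [597.0, -40.2, 72.8]
tcp_rot: [-164.0, 90.0, 28.7]
ft_force: [-0.9, 1.0, 1.7]
width: 0.7
```

Request:
play_rows --commands '[[1, [0.0006, 0, 0], 0], [1, [0.0006, 0, 0], 0], [1, [0.0006, 0, 0], 0]]'

```text
time: 7.98
tcp_pos: [597.0, -40.2, 72.2]
tcp_rot: [-169.6, 90.0, 23.1]
ft_force: [-0.3, 0.8, 2.1]
width: 0.2
```

Key 3 is free too. Now I'll tap key 4.

Request:
play_rows --commands '[[1, [-0.008, 0, 0], 0], [1, [-0.01, 0.02, 0], 0], [1, [-0.01, 0.045, 0], 0], [1, [-0.01, 0.06, 0], 0], [1, [-0.01, 0.06, 0], 0], [1, [-0.008, 0.06, 0], 0], [1, [-0.006, 0.06, 0], 0], [1, [-0.006, 0.06, 0], 0]]'

```text
time: 8.65
tcp_pos: [609.5, -97.1, 77.5]
tcp_rot: [-54.2, 89.9, 138.6]
ft_force: [-0.2, -0.3, -0.4]
width: 0.3
```

Request:
play_rows --commands '[[1, [0, 0, 0], 0], [1, [0, 0, 0], 0], [1, [0.002, 0, 0], 0], [1, [0.003, 0, 0], 0], [1, [0.0045, 0, 0], 0], [1, [0.0045, 0, 0], 0], [1, [0.0045, 0, 0], 0]]'

```text
time: 9.23
tcp_pos: [610.0, -98.9, 73.5]
tcp_rot: [-12.0, 90.0, -179.4]
ft_force: [-0.0, 0.6, -0.1]
width: 0.6
```

Request:
play_rows --commands '[[1, [0.001, 0, 0], 0], [1, [0.001, 0, 0], 0], [1, [0.001, 0, 0], 0]]'

```text
time: 9.48
tcp_pos: [610.1, -98.9, 72.7]
tcp_rot: [35.4, 90.0, -131.9]
ft_force: [0.8, -0.6, 0.1]
width: 0.4
```

Request:
play_rows --commands '[[1, [0.0006, 0, 0], 0], [1, [0.0006, 0, 0], 0], [1, [0.0006, 0, 0], 0]]'

```text
time: 9.73
tcp_pos: [610.1, -98.8, 72.0]
tcp_rot: [20.5, 90.0, -146.8]
ft_force: [0.6, -0.5, -0.8]
width: 0.3
```

There's no contact at 72 mm, so this key sits lower. I'll go on gently until it touches.

Request:
play_rows --commands '[[1, [0.001, 0, 0], 0], [1, [0.001, 0, 0], 0], [1, [0.001, 0, 0], 0]]'

```text
time: 9.98
tcp_pos: [610.0, -98.9, 71.0]
tcp_rot: [-17.3, 90.0, 175.4]
ft_force: [0.3, -0.1, 1.3]
width: 0.3
```

Request:
play_rows --commands '[[1, [0.0008, 0, 0], 0], [1, [0.0008, 0, 0], 0], [1, [0.0008, 0, 0], 0]]'

```text
time: 10.23
tcp_pos: [610.2, -98.9, 70.5]
tcp_rot: [147.5, 90.0, -19.9]
ft_force: [-0.4, 0.9, 3.2]
width: 0.7
```

Request:
play_rows --commands '[[1, [0.0005, 0, 0], 0], [1, [0.0005, 0, 0], 0], [1, [0.0005, 0, 0], 0]]'

```text
time: 10.48
tcp_pos: [610.2, -98.8, 70.0]
tcp_rot: [156.6, 90.0, -10.8]
ft_force: [-1.4, -0.5, 4.3]
width: 0.4
```

Key 4 is latched: contact at about 70.5, rising stiffly to over 3 N. I'll lift off, then press it fully.

Request:
play_rows --commands '[[1, [-0.005, 0, 0], 0], [1, [-0.008, 0, 0], 0], [1, [-0.008, 0, 0], 0], [1, [-0.008, 0, 0], 0], [1, [-0.004, 0, 0], 0], [1, [0, 0, 0], 0], [1, [0.002, 0, 0], 0], [1, [0.003, 0, 0], 0]]'

```text
time: 11.15
tcp_pos: [610.2, -98.9, 66.6]
tcp_rot: [111.8, 90.0, -55.6]
ft_force: [-0.5, 1.0, 4.6]
width: 0.3
```

Request:
play_rows --commands '[[1, [0.001, 0, 0], 0], [1, [0.0015, 0, 0], 0], [1, [0.002, 0, 0], 0], [1, [0.002, 0, 0], 0]]'

```text
time: 11.48
tcp_pos: [610.2, -98.9, 65.4]
tcp_rot: [111.8, 90.0, -55.5]
ft_force: [-1.5, -0.1, 7.0]
width: 0.5
```

Request:
play_rows --commands '[[1, [0.001, 0, 0], 0], [1, [0.001, 0, 0], 0], [1, [0.001, 0, 0], 0]]'

```text
time: 11.73
tcp_pos: [610.3, -98.9, 65.2]
tcp_rot: [112.4, 90.0, -54.9]
ft_force: [-4.5, -0.1, 15.2]
width: 0.3
```

Request:
play_rows --commands '[[1, [-0.003, 0, 0], 0], [1, [-0.008, 0, 0], 0], [1, [-0.02, 0, 0], 0], [1, [-0.05, 0, 0], 0], [1, [-0.08, 0, 0], 0], [1, [-0.1, 0, 0], 0], [1, [-0.1, 0, 0], 0], [1, [-0.1, 0, 0], 0]]'

```text
time: 12.4
tcp_pos: [610.6, -98.9, 165.0]
tcp_rot: [158.2, 89.9, -9.1]
ft_force: [0.6, 0.1, 0.5]
width: 0.3
```

```bash
python3 go.py;python3 - <<'E'
from h import *
for n in("scene","wrist"):cv2.imwrite(f"pics/{n}9.png",snapshot(n)[:,:,::-1])
a=cv2.imread("pics/scene9.png")[195:325,260:430]
cv2.imwrite("pics/scene9c.png",cv2.resize(a,None,fx=4.5,fy=4.5,interpolation=cv2.INTER_CUBIC))
E
```

```text
12.4 [610.59 -98.91 165.05] [0.57 0.07 0.46] 0.2559859300084039 yaw y -77.32
```

View pics/scene9c.png

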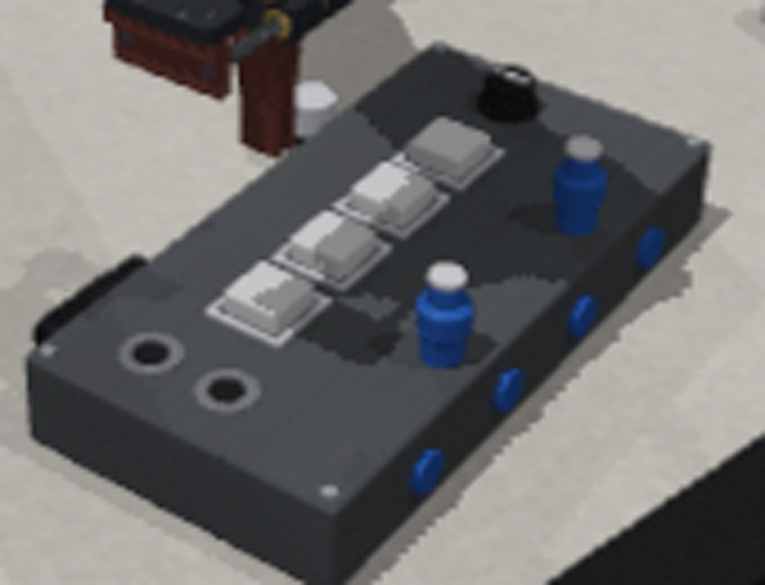

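View pics/wrist9.png

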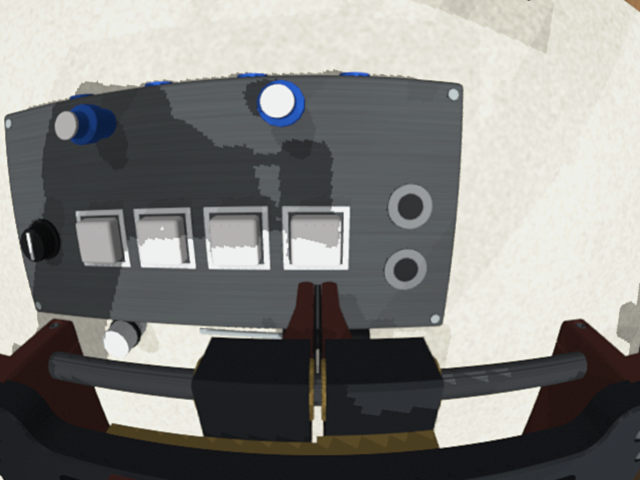

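In the scene crop, the top corner of the key 4 cap has risen from about y=267 to y=262. It now shows the same side wall as the other three, and the plugs and other objects are where they were. The fingertip is clear at z≈165.

Request:
play_rows --commands '[[1, [0, 0, 0], 0], [1, [0, 0, 0], 0], [1, [0, 0, 0], 0], [1, [0, 0, 0], 0]]'

```text
time: 12.83
tcp_pos: [609.8, -98.8, 163.1]
tcp_rot: [-22.9, 89.9, 169.8]
ft_force: [-0.1, -0.5, 0.0]
width: 0.9
```

```bash
python3 -c "
from station import *
print(close_job())"
```

```text
the job is handed in; nothing more can be done
None
```

Key 4, the one farthest from the knob, was the latched key. I pressed it fully down and let go, and it sprang up, so all four keys now stand up.

- **Tapping:** I tapped keys 1 to 4 in order with the closed fingertip. Keys 1, 2 and 3 touched at about 74 mm and gave softly, at about 2 N with less than 2 mm of travel. Key 4 did not touch until about 70.5–71 mm and was stiff; that tap reached 4.3 N, slightly over the 3.5 N the latch holds.
- **Pressing:** After lifting off, I pressed key 4 to 65.2 mm, which is its stop, with 15 N on the wrist. I then raised the arm to about 163 mm and handed in at 12.8 s.
- **Final checks:** The last picture shows the key 4 cap raised like the other three, with the plugs and the other objects in view unmoved. I judged the key's height from the picture only and did not tap it again. The force reading was back to about zero.
- **Disagreements:** The camera estimates of the key positions differed by 2–3 mm, so I used a middle value. The tap on key 2 also showed about 2 N sideways, probably drag while the arm settled.

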